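# Dial the charm case to the bar compartment and put the bar pendant away

## Task

Turn the lid of the round charm case until its opening is centred over the compartment marked by the bar-shaped tag on the rim, then put the loose bar-shaped pendant through the opening so that it lies inside that compartment. Lower the pendant to the opening rather than dropping it from high up, leave the lid's opening centred there, and leave the other pendants and the things around where they are.

Things in the scene. Friction and masses are not known exactly. Their poses are not given: they have to be found in the camera images.
- case: Round wooden charm case fixed to the bench, 230 mm across, 36 mm high to its flat rim; origin at the centre of its underside, z up, on the lid's turning axis. Inside are six equal 60-degree compartments (floor 8 mm above the bench, radius 14 to 77 mm), centred every 60 degrees from the case's own x axis.
- lid (a joint): Angle of the lid on the case, rad: 0 when its opening points along the case's x axis, growing counter-clockwise seen from above. It turns from -3.6 to 3.6, where it meets stops, and is stiff: about 0.25 N m of torque to turn, so grip its knob firmly (some 60 N) and check where it ends; it stays where it is left. It starts within 0.3 of zero; the right place is always more than 1.7 rad away, so it needs more than one grasp.
- lid_knob (a point): Middle (half-way up) of the black bar knob on the lid's axis: 44 mm long, 14 mm thick, 28 mm tall, from 40 to 68 mm above the bench. Its x axis is the bar's long direction and points to the opening. Grip it across its 14 mm thickness; with a stiff lid it may lag the hand by some degrees.
- lid_opening (a point): Centre of the lid's one opening, on the lid's upper face, 40 mm above the bench and 51 mm from the axis; x points outwards from the axis, z up. The opening is a sector 44 degrees wide, from 27 to 74 mm radius (41 mm wide at its centre). The lid is a 160 mm aluminium disc 4 mm thick.
- lid_mark (a point): Point that turns with the lid, straight out from the axis through the opening, 98 mm from the axis (over the wooden rim, where the tags are); it comes right over a tag when the opening is centred on that tag's compartment.
- tag_bar_top (a point): Top of the bar-shaped brass tag fixed on the case's rim, 30 x 9.5 x 3 mm, 98 mm from the axis, in line with the middle of the compartment it marks. It marks the compartment wanted. The tags sit at three of the six compartments and change places.
- tag_disc_top (a point): Top of the round brass tag on the rim, 23 mm across, 3 mm thick: another compartment.
- tag_tri_top (a point): Top of the triangular brass tag on the rim, 30 mm sides, 3 mm thick: another compartment.
- bar_center (a point): Centre of the loose bar-shaped brass pendant, 32 (its x) x 10 (y) x 10 mm (z), about 27 g, lying flat on one of three flat white ceramic dishes (92 mm across, 6 mm high): its centre starts 11 mm above the bench.
- disc_center (a point): Centre of the loose round brass pendant, 24 mm across, 10 mm thick, on another dish: leave it.
- tri_center (a point): Centre of the loose triangular brass pendant, 32 mm sides, 10 mm thick, on the third dish: leave it.
- pliers: Small black-handled pliers lying on the mat, 135 mm long, 14 mm high, origin under the pivot, jaws towards x: leave it.
- spool: Empty wooden spool, 50 mm across, 34 mm high, origin at the centre of its underside: leave it.
- jar: Glass jar, 52 mm across, 65 mm high, origin at the centre of its underside: leave it.
- giftbox: Open cardboard gift box, 95 x 95 x 28 mm, origin at the centre of its underside: leave it.
- giftlid: Lid of the gift box, 100 x 100 x 24 mm, lying beside it, origin at the centre of its underside: leave it.
There are look-alikes about, which are no part of the job. Of the things like the case, leave any that is green or red; of the rest the larger one is meant.

How it is judged:
On the way, in this order (a step that is already met when the one before it is completed fails the run):
1. the lid's opening is centred over the compartment with the bar tag, the pendant still outside (horizontal distance between lid_mark and tag_bar_top below 0.014 m and velocity of joint lid between -0.05 and 0.05 rad/s and horizontal distance between bar_center and lid_opening above 0.06 m), for 0.2 s.
2. the bar pendant is inside the case, under the opening (horizontal distance between bar_center and lid_opening below 0.04 m and z of bar_center in the frame of lid_opening below -0.018 m), for 0.2 s.
At the end, for the whole second after the job is handed in: The opening is centred on the bar tag's compartment (the lid's mark within 14 mm of the tag, about 8 degrees) and the lid is still; the bar pendant lies at rest, released, in that compartment, its centre at least 18 mm below the lid's upper face and within 40 mm of the opening's centre sideways (all of step 2 and horizontal distance between lid_mark and tag_bar_top below 0.014 m and velocity of joint lid between -0.05 and 0.05 rad/s and linear speed of bar below 0.03 m/s and contact force between the fingers and bar below 0.001 N); the robot touches nothing.
It fails at once if the bar pendant is let fall from more than 50 mm above the lid (height (world z) of bar_center above 0.09 m and contact force between anything else and bar below 0.001 N).
It fails at once if another pendant is moved more than 20 mm (distance of any of disc_center, tri_center from where it was at the start of the episode above 0.02 m).
It fails at once if the pliers, spool, jar, gift box or its lid is moved more than 30 mm (distance of any of pliers, spool, jar, giftbox, giftlid from where it was at the start of the episode above 0.03 m).
It also fails if it takes over 72 s, if anything falls off the work surface, if the arm or the gripper's body presses on something with over 40 N, if the wrist force passes 120 N, or if a joint passes its speed limit or range.

## Robot

A 6-joint arm with a two-finger parallel gripper is mounted at the origin on the work surface. World frame = base frame: x ahead of the robot, y to its left, z up, the work surface at z = 0. Lengths are in m, angles in rad, forces in N, time in s.
With the tool pointing down it reaches from about 0.25 to 0.725 m from the base axis. Payload 4 kg.
Tool frame: the origin (TCP) lies on the centre line of the jaws, within the pads' length; the fingertips stand 17 mm ahead of it and the grasp point (between the pads) lies 2 mm behind it; z points along the fingers, y is the line along which they close (so a half turn about z gives the same grasp; the last joint's range is limited). The gripper opens to 85 mm and grips with 20 to 120 N. Pads are 22 mm wide; open, the fingers measure 114 mm over their backs; the gripper's body (76 mm by 85 mm) begins 54 mm behind the grasp point. The pads swing forward as they close: fully open they stand 13 mm farther back than shut.
Start: joints at [-1.169, 0.241, 0.005, 1.335, 0, 1.571], TCP at [0.196, -0.46, 0.248] pointing down, gripper open.
Joint ranges: [-2.72, 2.72], [-1.05, 1.87], [-1.09, 1.28], [-1.99, 2.15], [-1.42, 1.44], [-3.14, 3.14]. Speed limits (rad/s): [2.79, 2.79, 3.14, 3.14, 3.14, 3.14].

## Interface

Orientations are given as a unit quaternion [x, y, z, w].
In Python, from workcell import bot, camera, get_calibration gives the robot as it stands.
- The arm moves only by the tool apply_moves, never from a script. Its argument "steps" is a list of rows, each a list of 3 entries, a list of its own where there are three numbers: the shift along the tool's x, y, z as a fraction of full scale, then the turn, a rotation vector about the tool's x, y, z as a fraction of full scale, then the opening, from 0 (shut) to 1 (fully open). A call has exactly 8 rows; each row shifts and turns the commanded pose from where the row before left it, along the tool's axes as they then stand; what a row does not reach is not made up. Full scale, the value 1, is 20 cm for a shift and pi rad for a turn. A row lasts 1/12 s, in which the tool goes at most 41.7 mm and 7.16 degrees, less where a joint would pass 70% of its speed; a pose out of reach is approached as far as the arm can. A call with a number of a shift or a turn outside -1 to 1 is refused whole. A call with a gripper value outside its range is refused whole. The fingers move at their own pace and stop on an object; the grip force is fixed at half the most. Time passes only in rows, so rows that do not move let the fingers close, or fill a call up. It gives the time, the measured TCP pose, the force, the opening and the grip force at its end, in the units of the state.
- bot.get_obs(): the state, without advancing time (a new reading comes with each control period).
- camera(name): name is "scene" or "top" or "wrist"; returns (picture, depth): 384x512x3 uint8, red, green, blue; 384x512 float32, m along the optical axis (not along the pixel's ray), 0 where there is no reading.
- get_calibration(name): a dict with "fov_y" (degrees; the focal length in pixels is half the picture's height over the tangent of half this angle, whatever the lens; pixels are square), "cx", "cy" (the principal point, pixels), "rvec" (rotation vector, rad) and "tvec" (3), from world to camera coordinates, as OpenCV has them. Camera axes: x right, y down, z forward; pixel columns grow to the right and rows downward; lengths in m; the calibration is good to about 2 mm. A picture is of the moment at which its call begins: read the wrist's pose just before it. get_calibration takes no time and is no camera call; for the wrist camera it gives the pose at the moment of the call.
- bot.job_done(): hands the job in; it is judged then, once.
The state is a dict: "clock": time; "joint_pos": joint angles; "joint_vel": joint speeds; "tau": joint torques, N m; "eef_pos": TCP position; "tool_rot": TCP orientation; "ft_force": force on the tool from outside, world axes, zero at the start; "ft_torque": the same for the moment, N m; "grip_width": finger opening in m; "grasp_force": force on a finger pad.
Only numpy, scipy, OpenCV 4.12 (cv2) and the standard library are available. Lean on these libraries where they do the work, as an engineer would, in place of code of your own. Each camera call takes 0.05 s, during which the arm holds its last target. There are 200 camera calls.

## Working session

There is one attempt and no reset: what is moved stays moved. The work goes in short steps, Python scripts to look and compute and a tool call to move; the robot and the scene stay as the last step left them, time stands still between calls to the robot, and variables do not carry over. Pictures are saved under pics/ and viewed, at most 11 in all, crops included, and the job is handed in when it is done.

Besides the shell and the picture viewer there is one more tool, called by a JSON object that holds its "fn" and its "kwargs". apply_moves: Moves the arm, as the interface text tells. Its arguments: {"type":"object","properties":{"steps":{"type":"array"}},"required":["steps"]}

```bash
mkdir -p pics; ls
python3 - <<'E'
from workcell import bot,camera,get_calibration
import cv2,numpy as np
for n in("top","scene"):
    p,d=camera(n); np.savez(f"{n}0.npz",p=p,d=d); cv2.imwrite(f"pics/{n}0.png",cv2.resize(p[:,:,::-1],(800,600)))
    print(n,get_calibration(n))
o=bot.get_obs(); print(o)
E
```

```text
pics
top {'fov_y': 47.03054719350641, 'cx': 253.0216492088654, 'cy': 189.00887272234658, 'rvec': array([ 2.0980946 , -2.13933591,  0.20062618]), 'tvec': array([0.04819651, 0.47577677, 1.23532279])}
scene {'fov_y': 51.00986734646912, 'cx': 256.858138575171, 'cy': 192.2247686636963, 'rvec': array([ 2.13792858,  1.35802538, -0.46673107]), 'tvec': array([-0.23352598, -0.30842471,  1.48250625])}
{'clock': 0.1, 'joint_pos': array([-1.16901337e+00,  2.41367148e-01,  3.89801299e-03,  1.33518975e+00,
        3.93520745e-06,  1.57081340e+00]), 'joint_vel': array([ 0.00065116, -0.00192828,  0.00101886, -0.00044245,  0.00144574,
       -0.00013422]), 'tau': array([-3.99640358e-04, -3.73136902e+01,  2.53010792e+01,  1.08469135e-02,
        1.05389425e-06,  1.50650794e-05]), 'eef_pos': array([ 0.19533113, -0.45971175,  0.24750211]), 'tool_rot': array([ 9.79890357e-01,  1.99534509e-01, -1.83910042e-04, -9.12941718e-04]), 'ft_force': array([-0.34559632, -0.06890675, -0.28558889]), 'ft_torque': array([ 0.01409431, -0.05551954, -0.0507527 ]), 'grasp_force': 0.0, 'grip_width': 0.08539320149384023}
```

View pics/top0.png

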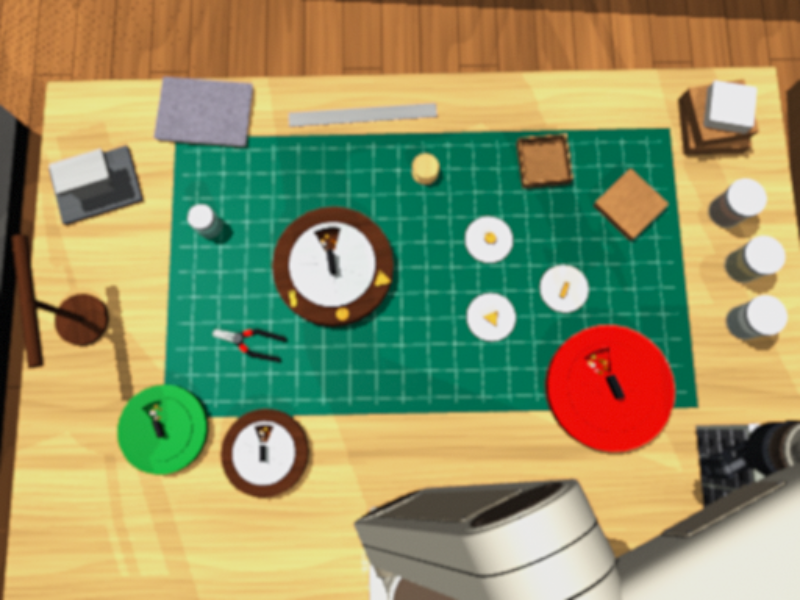

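View pics/scene0.png

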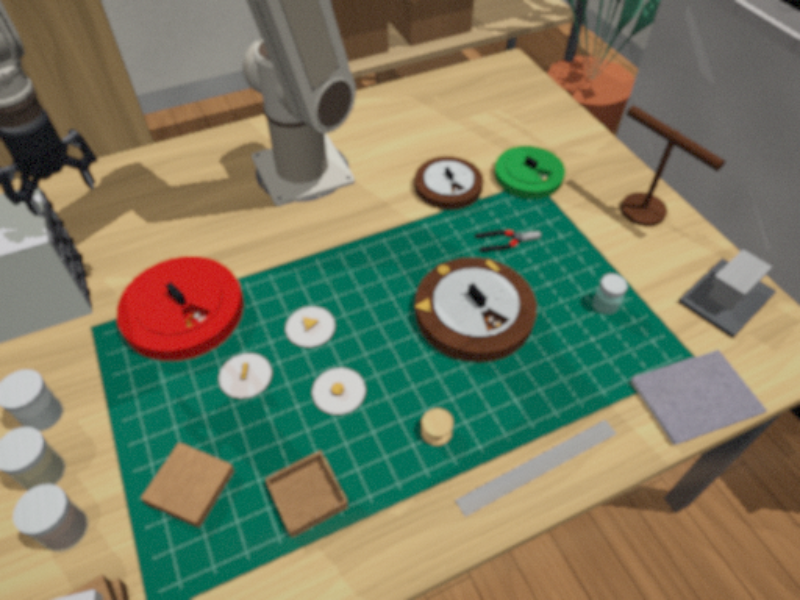

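The top view shows the wanted brown case at about px (334,266) of 800x600. Its bar tag is at (293,298), the disc tag at (342,314), the triangle tag at (382,279), and the opening points up, near (328,237). The bar pendant lies on the dish at (564,289).

```bash
cat > h.py <<'E'
import numpy as np,cv2
from scipy.spatial.transform import Rotation as R
from workcell import bot,camera,get_calibration
def ray(cal,uv,z,h=384):
    f=h/2/np.tan(np.radians(cal["fov_y"]/2)); Rm=R.from_rotvec(cal["rvec"]).as_matrix(); c=-Rm.T@cal["tvec"]
    uv=np.atleast_2d(uv); d=np.c_[(uv[:,0]-cal["cx"])/f,(uv[:,1]-cal["cy"])/f,np.ones(len(uv))]@Rm
    return c+d*((z-c[2])/d[:,2])[:,None]
def proj(cal,P,h=384):
    f=h/2/np.tan(np.radians(cal["fov_y"]/2)); q=R.from_rotvec(cal["rvec"]).apply(np.atleast_2d(P))+cal["tvec"]
    return np.c_[cal["cx"]+f*q[:,0]/q[:,2],cal["cy"]+f*q[:,1]/q[:,2]]
def blobs(mask,amin=8):
    cs,_=cv2.findContours(mask.astype(np.uint8),cv2.RETR_EXTERNAL,cv2.CHAIN_APPROX_NONE); out=[]
    n,l,s,c=cv2.connectedComponentsWithStats(mask.astype(np.uint8))
    for i in range(1,n):
        if s[i,4]>=amin:
            ys,xs=np.where(l==i); out.append((s[i,4],c[i],np.c_[xs,ys]))
    return out
def long_axis(P):
    w,v=np.linalg.eigh(np.cov((P[:,:2]-P[:,:2].mean(0)).T)); return np.degrees(np.arctan2(v[1,1],v[0,1])),np.sqrt(w)
E
python3 - <<'E'
from h import *
for n in("top","scene"):
    z=np.load(n+"0.npz"); p=z["p"]; cal=get_calibration(n); hsv=cv2.cvtColor(p,cv2.COLOR_RGB2HSV)
    H,S,V=[hsv[:,:,i].astype(int) for i in range(3)]
    print(n)
    yel=(H>14)&(H<30)&(S>130)&(V>150)
    reg=np.zeros_like(yel)
    if n=="top": reg[120:225,160:400]=1
    else: reg[155:270,130:350]=1
    for a,c,px in blobs(yel&reg,6):
        P=ray(cal,px,.039 ); print("yel",a,c.round(1),P.mean(0).round(4),ray(cal,c,.016)[0].round(4),long_axis(ray(cal,px,.016)))
    white=(S<60)&(V>150)&reg
    for a,c,px in blobs(white,150):
        P=ray(cal,px,.006); P4=ray(cal,px,.04)
        m=np.zeros(white.shape,np.uint8); m[px[:,1],px[:,0]]=1
        hull=cv2.convexHull(px.astype(np.int32)); M=cv2.moments(hull); cc=(M["m10"]/M["m00"],M["m01"]/M["m00"])
        print("white",a,cc,"z.006",ray(cal,cc,.006)[0].round(4),"z.04",ray(cal,cc,.04)[0].round(4),"ext",np.ptp(P,axis=0).round(3))
    dark=(V<45)&reg
    for a,c,px in blobs(dark,20):
        P=ray(cal,px,.068); print("dark",a,c.round(1),P.mean(0).round(4),long_axis(P))
E
```

```text
top
yel 262 [393.1 130.1] [ 0.6492 -0.3835  0.039 ] [ 0.6567 -0.3911  0.016 ] (np.float64(-173.11949113002265), array([0.01227774, 0.01961437]))
yel 30 [313.5 151.8] [ 0.5868 -0.1426  0.039 ] [ 0.5933 -0.1458  0.016 ] (np.float64(45.64738043264045), array([0.00455066, 0.0051073 ]))
yel 58 [243.8 178.4] [0.5104 0.0654 0.039 ] [0.5154 0.0659 0.016 ] (np.float64(109.38584105096066), array([0.00664054, 0.00710368]))
yel 22 [360.8 185.2] [ 0.483 -0.276  0.039] [ 0.4875 -0.2817  0.016 ] (np.float64(156.90904885600455), array([0.00208887, 0.00796687]))
yel 42 [187.  190.7] [0.4767 0.2317 0.039 ] [0.4812 0.2352 0.016 ] (np.float64(-171.50446747765457), array([0.00354311, 0.00879629]))
yel 54 [218.6 200.4] [0.4463 0.1396 0.039 ] [0.4502 0.1415 0.016 ] (np.float64(140.81343458022798), array([0.00603178, 0.00639724]))
yel 33 [314.5 203. ] [ 0.4331 -0.1386  0.039 ] [ 0.4368 -0.1418  0.016 ] (np.float64(138.20306186184578), array([0.00507703, 0.00543138]))
white 669 (312.4120505344995, 152.7478134110787) z.006 [ 0.5932 -0.1438  0.006 ] z.04 [ 0.5837 -0.1391  0.04  ] ext [0.092 0.089 0.   ]
white 
[... 1725 characters left out ...]
32 0.1726 0.006 ] z.04 [0.5453 0.1563 0.04  ] ext [0.169 0.168 0.   ]
white 594 (198.0246212121212, 208.48484848484847) z.006 [ 0.441  -0.1426  0.006 ] z.04 [ 0.4659 -0.1478  0.04  ] ext [0.095 0.093 0.   ]
white 718 (156.427660059239, 239.82478924584186) z.006 [ 0.494  -0.2851  0.006 ] z.04 [ 0.517  -0.2853  0.04  ] ext [0.094 0.093 0.   ]
white 750 (216.43908193908192, 249.5980265980266) z.006 [ 0.5941 -0.145   0.006 ] z.04 [ 0.6137 -0.1501  0.04  ] ext [0.096 0.093 0.   ]
dark 61 [304.6 189. ] [0.551  0.1502 0.068 ] (np.float64(179.1326250908743), array([0.00467324, 0.0115177 ]))
dark 37 [277.7 219.2] [0.6121 0.0316 0.068 ] (np.float64(-164.8615346096932), array([0.00297125, 0.01287107]))
```

```bash
cat > plan.py <<'E'
# usage: plan.py x y z yaw_deg grip nrows ; straight line, tool down, yaw = heading of tool x
import sys,json
from h import *
x,y,z,yaw,g,n=map(float,sys.argv[1:7]); n=int(n)
o=bot.get_obs(); p=o["eef_pos"]; r=R.from_quat(o["tool_rot"])
X=r.apply([1,0,0]); y0=np.degrees(np.arctan2(X[1],X[0]))
while y0<-29.9: y0+=360     # q6 window near yaw = q1+180-q6
if len(sys.argv)>7: y0+=float(sys.argv[7])
rt=R.from_euler("z",yaw,degrees=True)*R.from_rotvec([np.pi,0,0])
tgt=np.array([x,y,z]); rows=[]
print("now",p.round(4),"yaw",round(y0,1),"q6",o["joint_pos"][5].round(3))
Q=r
for i in range(n):
    Y=y0+(yaw-y0)*(i+1)/n
    want=R.from_euler("z",Y,degrees=True)*R.from_rotvec([np.pi,0,0])
    s=np.round(Q.inv().apply(tgt-p)/(n-i)/.2,3); w=np.round((Q.inv()*want).as_rotvec()/np.pi,3)
    p=p+Q.apply(s*.2); Q=Q*R.from_rotvec(w*np.pi)
    rows.append([s.tolist(),w.tolist(),g])
for i in range(0,n,8): print(json.dumps(rows[i:i+8]))
E
python3 plan.py 0.542 0.157 0.25 190 1 24
```

```text
now [ 0.1953 -0.4597  0.2475] yaw 23.0 q6 1.571
[[[0.117, -0.09, -0.0], [-0.001, -0.0, -0.039], 1.0], [[0.127, -0.075, -0.001], [0.0, 0.0, -0.038], 1.0], [[0.135, -0.059, -0.001], [0.0, 0.0, -0.039], 1.0], [[0.141, -0.043, -0.001], [0.0, 0.0, -0.039], 1.0], [[0.145, -0.025, -0.001], [0.0, 0.0, -0.038], 1.0], [[0.147, -0.007, -0.001], [0.0, 0.0, -0.039], 1.0], [[0.147, 0.011, -0.001], [0.0, 0.0, -0.039], 1.0], [[0.145, 0.028, -0.0], [0.0, 0.0, -0.038], 1.0]]
[[[0.14, 0.045, -0.001], [0.0, 0.0, -0.039], 1.0], [[0.134, 0.062, -0.0], [0.0, 0.0, -0.039], 1.0], [[0.125, 0.078, -0.001], [0.0, 0.0, -0.038], 1.0], [[0.115, 0.093, -0.0], [0.0, 0.0, -0.039], 1.0], [[0.103, 0.106, -0.001], [0.0, 0.0, -0.038], 1.0], [[0.089, 0.117, -0.0], [0.0, 0.0, -0.039], 1.0], [[0.074, 0.127, -0.001], [-0.0, 0.0, -0.039], 1.0], [[0.058, 0.135, -0.0], [-0.0, 0.0, -0.038], 1.0]]
[[[0.042, 0.141, -0.001], [-0.0, 0.0, -0.039], 1.0], [[0.024, 0.146, -0.0], [-0.0, 0.0, -0.039], 1.0], [[0.006, 0.147, -0.001], [-0.0, 0.0, -0.038], 1.0], [[-0.012, 0.147, -0.0], [-0.0, 0.0, -0.039], 1.0], [[-0.029, 0.144, -0.001], [-0.0, 0.0, -0.039], 1.0], [[-0.047, 0.14, -0.0], [-0.0, 0.0, -0.038], 1.0], [[-0.063, 0.133, -0.001], [-0.0, 0.0, -0.039], 1.0], [[-0.08, 0.125, -0.0], [-0.0, 0.0, -0.039], 1.0]]
```

{"fn": "apply_moves", "kwargs": {"steps": [[[0.117,-0.09,0],[0,0,-0.038],1],[[0.127,-0.075,0],[0,0,-0.038],1],[[0.135,-0.059,0],[0,0,-0.038],1],[[0.141,-0.043,0],[0,0,-0.038],1],[[0.145,-0.025,0],[0,0,-0.038],1],[[0.147,-0.007,0],[0,0,-0.038],1],[[0.147,0.011,0],[0,0,-0.038],1],[[0.145,0.028,0],[0,0,-0.038],1]]}}

```text
clock: 0.77
eef_pos: [0.3129, -0.254, 0.248]
tool_rot: [0.777, 0.63, -0.0, -0.0]
ft_force: [0.8, -0.0, -0.0]
grip_width: 0.0855
grasp_force: 0.0
```

{"fn": "apply_moves", "kwargs": {"steps": [[[0.14,0.045,0],[0,0,-0.038],1],[[0.134,0.062,0],[0,0,-0.038],1],[[0.125,0.078,0],[0,0,-0.038],1],[[0.115,0.093,0],[0,0,-0.038],1],[[0.103,0.106,0],[0,0,-0.038],1],[[0.089,0.117,0],[0,0,-0.038],1],[[0.074,0.127,0],[0,0,-0.038],1],[[0.058,0.135,0],[0,0,-0.038],1]]}}

```text
clock: 1.43
eef_pos: [0.4331, -0.0512, 0.248]
tool_rot: [0.4, 0.916, -0.0, -0.0]
ft_force: [1.0, -0.7, 0.3]
grip_width: 0.0856
grasp_force: 0.0
```

```bash
python3 plan.py 0.542 0.157 0.25 190 1 8
python3 - <<'E'
from h import *
print(bot.get_obs()["joint_pos"])
E
```

```text
now [ 0.4331 -0.0512  0.248 ] yaw 132.8 q6 0.706
[[[0.049, 0.138, -0.001], [-0.0, -0.0, -0.04], 1.0], [[0.032, 0.144, -0.001], [-0.0, -0.0, -0.039], 1.0], [[0.014, 0.146, -0.001], [-0.0, -0.0, -0.04], 1.0], [[-0.005, 0.147, -0.001], [-0.0, -0.0, -0.04], 1.0], [[-0.023, 0.145, -0.002], [-0.0, -0.0, -0.04], 1.0], [[-0.041, 0.141, -0.001], [-0.0, -0.0, -0.039], 1.0], [[-0.058, 0.135, -0.002], [0.0, -0.0, -0.04], 1.0], [[-0.075, 0.126, -0.001], [0.0, -0.0, -0.04], 1.0]]
[-1.17707103e-01  1.14929657e-01 -1.50246423e-01  1.30633997e+00
 -7.29193183e-05  7.05888988e-01]
```

{"fn": "apply_moves", "kwargs": {"steps": [[[0.049,0.138,0],[0,0,-0.039],1],[[0.032,0.144,0],[0,0,-0.039],1],[[0.014,0.146,0],[0,0,-0.039],1],[[-0.005,0.147,0],[0,0,-0.039],1],[[-0.023,0.145,0],[0,0,-0.039],1],[[-0.041,0.141,0],[0,0,-0.039],1],[[-0.058,0.135,0],[0,0,-0.039],1],[[-0.03,0.05,0],[0,0,-0.01],1]]}}

```text
clock: 2.1
eef_pos: [0.5372, 0.1416, 0.2473]
tool_rot: [-0.033, 0.999, 0.0, -0.0]
ft_force: [0.5, -0.7, -1.5]
grip_width: 0.0854
grasp_force: 0.0
```

Run:
```python
from h import *
cal=get_calibration("wrist"); p,d=camera("wrist"); np.savez("w1.npz",p=p,d=d,**cal); cv2.imwrite("pics/w1.png",cv2.resize(p[:,:,::-1],(800,600)))
o=bot.get_obs(); print(o["eef_pos"],o["tool_rot"],cal["tvec"])
print(proj(cal,[.542,.157,.04]),proj(cal,[.4768,.231,.039]))
```

```text
[0.53743633 0.1419804  0.24713361] [-3.25442996e-02  9.99470121e-01  5.53099419e-04 -2.00160497e-04] [-0.10661618 -0.5584161   0.21997501]
[[270.61768587 170.15702554]] [[349.90399431 110.9900906 ]]
```

View pics/w1.png

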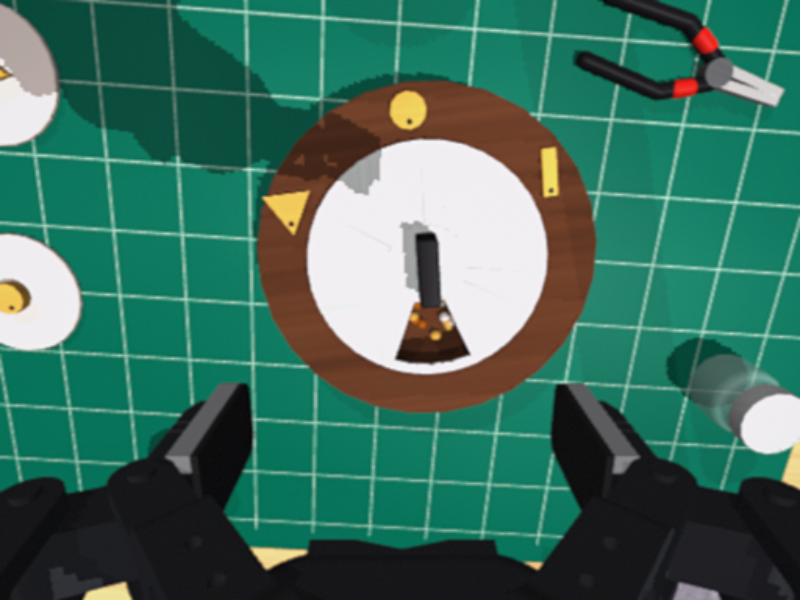

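The wrist view shows the lid centred near (427,256) of 800x600, with the knob at (428,270). The opening is at (433,335), below the knob. The bar tag is at (550,172), the disc tag at (408,110) and the triangle tag at (288,210).

```bash
cat > meas.py <<'E'
import sys
from h import *
def measure(f):
    z=np.load(f); p=z["p"]; cal={k:z[k] for k in("cx","cy","rvec","tvec","fov_y")}; hsv=cv2.cvtColor(p,cv2.COLOR_RGB2HSV)
    H,S,V=[hsv[:,:,i].astype(int) for i in range(3)]
    yel=(H>14)&(H<32)&(S>110)&(V>120); T=[]
    for a,c,px in blobs(yel,80): T.append(ray(cal,c,.039)[0]); print("yel",a,c.round(1),T[-1].round(4))
    brown=((H<14)|(H>170))&(S>80)&(V<150)&(V>40); 
    wh=(S<60)&(V>110)
    for a,c,px in sorted(blobs(wh,3000),key=lambda b:-b[0])[:2]:
        h=cv2.convexHull(px.astype(np.int32))[:,0]; P=ray(cal,h,.04)[:,:2]
        (x,y),r=cv2.minEnclosingCircle(P.astype(np.float32)); print("lid circ",x,y,r)
    # opening/knob: dark pixels near centre
    uv=np.stack(np.meshgrid(np.arange(512),np.arange(384)),-1).reshape(-1,2); P=ray(cal,uv,.04)[:,:2]
    c=np.array([x,y]) if len(sys.argv)<3 else np.array(eval(sys.argv[2])); q=P-c; rr=np.hypot(*q.T)
    v=V.reshape(-1); s=S.reshape(-1)
    m=(rr>.032)&(rr<.072)&((v<90)|(s>90))
    print("opening",m.sum(),P[m].mean(0),"heading",np.degrees(np.arctan2(*(P[m].mean(0)-c)[::-1])))
    k=(V<60)
    for a,cc,px in blobs(k,100):
        Pk=ray(cal,px,.068)
        if np.hypot(*(Pk.mean(0)[:2]-c))<.03: print("knob@.068",a,Pk.mean(0).round(4),long_axis(Pk))
    return T
measure(sys.argv[1])
E
python3 meas.py w1.npz
```

```text
yel 501 [260.8  70.1] [0.4445 0.1399 0.039 ]
yel 349 [351.5 109.5] [0.4753 0.2324 0.039 ]
yel 484 [184.3 132.5] [0.509  0.0668 0.039 ]
yel 246 [  6.4 190.8] [ 0.5833 -0.1225  0.039 ]
lid circ 0.5404857397079468 0.15909568965435028 0.08067400753498077
opening 1108 [0.59342797 0.16618905] heading 7.631210363621965
knob@.068 566 [0.5369 0.1582 0.068 ] (np.float64(-172.22920229235285), array([0.00337497, 0.01311291]))
```

```bash
python3 plan.py 0.541 0.1582 0.063 187.7 1 8; python3 -c "
from h import *
print(bot.get_obs()['joint_pos'])"
```

```text
now [0.5374 0.142  0.2471] yaw 183.7 q6 0.193
[[[-0.003, 0.01, 0.115], [0.0, -0.0, -0.003], 1.0], [[-0.003, 0.01, 0.115], [0.0, -0.0, -0.003], 1.0], [[-0.003, 0.01, 0.115], [0.0, -0.0, -0.002], 1.0], [[-0.003, 0.01, 0.115], [0.0, -0.0, -0.003], 1.0], [[-0.003, 0.01, 0.115], [0.0, -0.0, -0.003], 1.0], [[-0.004, 0.009, 0.115], [0.0, -0.0, -0.003], 1.0], [[-0.003, 0.009, 0.115], [0.0, -0.0, -0.002], 1.0], [[-0.004, 0.01, 0.116], [0.0, -0.0, -0.003], 1.0]]
[2.57678394e-01 3.52909753e-01 1.56422893e-01 1.37445275e+00
 1.16764873e-03 1.92578205e-01]
```

{"fn": "apply_moves", "kwargs": {"steps": [[[-0.01,0.03,0.1],[0,0,-0.008],1],[[-0.01,0.03,0.15],[0,0,-0.008],1],[[-0.006,0.019,0.15],[0,0,-0.006],1],[[0,0,0.15],[0,0,0],1],[[0,0,0.15],[0,0,0],1],[[0,0,0.1],[0,0,0],1],[[0,0,0.08],[0,0,0],1],[[0,0,0],[0,0,0],1]]}}

```text
clock: 2.82
eef_pos: [0.5365, 0.1528, 0.0682]
tool_rot: [-0.063, 0.998, -0.001, -0.004]
ft_force: [0.2, -1.5, 0.7]
grip_width: 0.085
grasp_force: 0.0
```

```bash
python3 plan.py 0.541 0.1582 0.062 187.7 1 2
```

```text
now [0.5365 0.1528 0.0682] yaw 187.2 q6 0.151
[[[-0.013, 0.012, 0.015], [-0.001, -0.003, -0.001], 1.0], [[-0.013, 0.012, 0.016], [0.0, 0.0, -0.002], 1.0]]
```

{"fn": "apply_moves", "kwargs": {"steps": [[[-0.013,0.012,0.015],[0,0,-0.001],1],[[-0.012,0.012,0.015],[0,0,-0.001],1],[[0,0,0],[0,0,0],0.4],[[0,0,0],[0,0,0],0.4],[[0,0,0],[0,0,0],0.4],[[0,0,0],[0,0,0],0.4],[[0,0,0],[0,0,0],0.4],[[0,0,0],[0,0,0],0.4]]}}

```text
clock: 3.48
eef_pos: [0.5445, 0.1601, 0.0666]
tool_rot: [-0.067, 0.998, 0.0, 0.0]
ft_force: [0.0, -0.4, 0.1]
grip_width: 0.034
grasp_force: 0.0
```

```bash
python3 plan.py 0.541 0.1582 0.062 187.7 0 1
python3 - <<'E'
from h import *
cal=get_calibration("wrist"); p,d=camera("wrist"); np.savez("w2.npz",p=p,d=d,**cal); cv2.imwrite("pics/w2.png",cv2.resize(p[:,:,::-1],(640,480)))
E
```

```text
now [0.5445 0.1601 0.0666] yaw 187.7 q6 0.151
[[[0.018, -0.007, 0.023], [0.0, 0.0, 0.0], 0.0]]
```

View pics/w2.png

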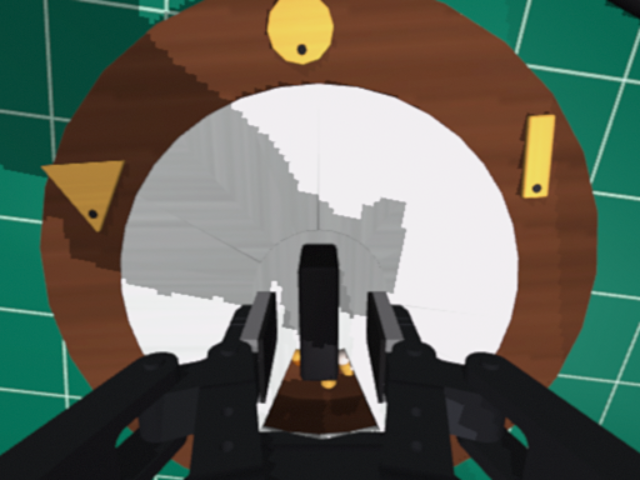

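The knob stands centred between the pads at about (319,310). The bar tag is at (539,155) and the opening at (320,400).

{"fn": "apply_moves", "kwargs": {"steps": [[[0.018,-0.007,0.023],[0,0,0],0.4],[[0,0,0],[0,0,0],0.4],[[0,0,0],[0,0,0],0],[[0,0,0],[0,0,0],0],[[0,0,0],[0,0,0],0],[[0,0,0],[0,0,0],0],[[0,0,0],[0,0,0],0],[[0,0,0],[0,0,0],0]]}}

```text
clock: 4.2
eef_pos: [0.5406, 0.1586, 0.0616]
tool_rot: [-0.068, 0.998, 0.0, -0.0]
ft_force: [-3.3, 2.4, -0.0]
grip_width: 0.0126
grasp_force: 59.5
```

```bash
python3 plan.py 0.541 0.1582 0.062 311.4 0 20; python3 -c "
from h import *
o=bot.get_obs();print(o['ft_force'],o['ft_torque'])"
```

```text
now [0.5406 0.1586 0.0616] yaw 187.8 q6 0.15
[[[-0.0, -0.0, -0.0], [0.0, -0.0, -0.034], 0.0], [[-0.0, -0.0, -0.0], [0.0, -0.0, -0.035], 0.0], [[-0.0, -0.0, -0.0], [0.0, -0.0, -0.034], 0.0], [[-0.0, -0.0, -0.0], [0.0, -0.0, -0.034], 0.0], [[-0.0, -0.0, -0.0], [0.0, -0.0, -0.035], 0.0], [[-0.0, -0.0, -0.0], [0.0, -0.0, -0.034], 0.0], [[-0.0, -0.0, -0.0], [0.0, -0.0, -0.034], 0.0], [[0.0, -0.0, -0.0], [0.0, -0.0, -0.035], 0.0]]
[[[0.0, -0.0, -0.0], [0.0, 0.0, -0.034], 0.0], [[0.0, -0.0, -0.0], [0.0, 0.0, -0.034], 0.0], [[0.0, -0.0, -0.0], [0.0, 0.0, -0.035], 0.0], [[0.0, -0.0, -0.0], [0.0, 0.0, -0.034], 0.0], [[0.0, -0.0, -0.0], [0.0, 0.0, -0.034], 0.0], [[0.0, -0.0, -0.0], [0.0, 0.0, -0.035], 0.0], [[0.0, -0.0, -0.0], [0.0, 0.0, -0.034], 0.0], [[0.0, -0.0, -0.0], [0.0, 0.0, -0.035], 0.0]]
[[[0.001, -0.0, -0.0], [0.0, 0.0, -0.034], 0.0], [[0.0, -0.0, -0.001], [0.0, 0.0, -0.034], 0.0], [[0.001, -0.001, -0.0], [0.0, 0.0, -0.035], 0.0], [[0.001, -0.0, -0.001], [0.0, 0.0, -0.034], 0.0]]
[-3.33956145  2.37028616 -0.01566612] [0.36221509 0.48747995 0.16681182]
```

{"fn": "apply_moves", "kwargs": {"steps": [[[0,0,0],[0,0,-0.025],0],[[0,0,0],[0,0,-0.025],0],[[0,0,0],[0,0,-0.025],0],[[0,0,0],[0,0,-0.025],0],[[0,0,0],[0,0,-0.025],0],[[0,0,0],[0,0,-0.025],0],[[0,0,0],[0,0,-0.025],0],[[0,0,0],[0,0,-0.025],0]]}}

```text
clock: 4.87
eef_pos: [0.5407, 0.1582, 0.0616]
tool_rot: [-0.374, 0.928, 0.0, -0.0]
ft_force: [-1.1, 2.2, 0.2]
grip_width: 0.0127
grasp_force: 59.4
```

{"fn": "apply_moves", "kwargs": {"steps": [[[0,0,0],[0,0,-0.025],0],[[0,0,0],[0,0,-0.025],0],[[0,0,0],[0,0,-0.025],0],[[0,0,0],[0,0,-0.025],0],[[0,0,0],[0,0,-0.025],0],[[0,0,0],[0,0,-0.025],0],[[0,0,0],[0,0,-0.025],0],[[0,0,0],[0,0,-0.025],0]]}}

```text
clock: 5.53
eef_pos: [0.5412, 0.158, 0.0616]
tool_rot: [-0.642, 0.767, -0.0, -0.0]
ft_force: [-1.0, 0.8, -0.4]
grip_width: 0.0123
grasp_force: 59.3
```

{"fn": "apply_moves", "kwargs": {"steps": [[[0,0,0],[0,0,-0.025],0],[[0,0,0],[0,0,-0.025],0],[[0,0,0],[0,0,-0.025],0],[[0,0,0],[0,0,-0.025],0],[[0,0,0],[0,0,-0.025],0],[[0,0,0],[0,0,-0.025],0],[[0,0,0],[0,0,-0.025],0],[[0,0,0],[0,0,0],0]]}}

```text
clock: 6.2
eef_pos: [0.5416, 0.158, 0.0616]
tool_rot: [0.825, -0.565, 0.0, -0.0]
ft_force: [1.0, 0.5, -1.4]
grip_width: 0.0127
grasp_force: 59.2
```

```bash
python3 plan.py 0.541 0.1582 0.062 311.4 0 1;python3 - <<'E'
from h import *
print(bot.get_obs()["ft_torque"])
cal=get_calibration("wrist"); p,d=camera("wrist"); np.savez("w3.npz",p=p,d=d,**cal); cv2.imwrite("pics/w3.png",cv2.resize(p[:,:,::-1],(640,480)))
E
```

```text
now [0.5416 0.158  0.0616] yaw 291.3 q6 -1.658
[[[-0.002, 0.002, -0.002], [-0.0, -0.0, -0.112], 0.0]]
[ 0.14859978 -0.13825177  0.19551596]
```

View pics/w3.png

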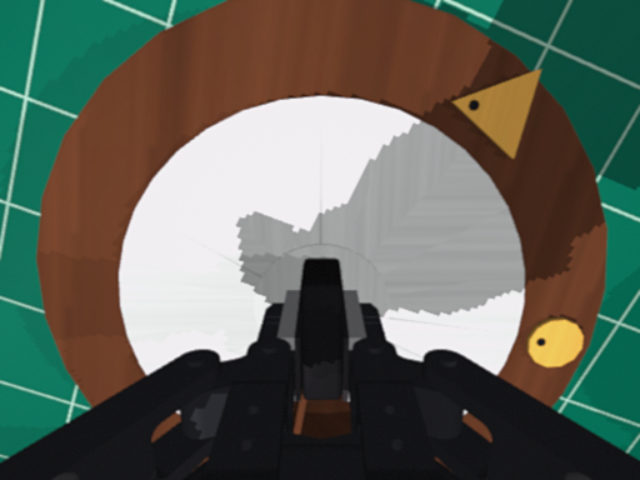

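The lid follows the hand, with the opening still under the fingers at (320,415). The triangle tag is now at (505,110) and the disc tag at (555,343). I'll finish the turn next.

{"fn": "apply_moves", "kwargs": {"steps": [[[0,0,0],[0,0,-0.025],0],[[0,0,0],[0,0,-0.025],0],[[0,0,0],[0,0,-0.025],0],[[0,0,0],[0,0,-0.025],0],[[0,0,0],[0,0,-0.015],0],[[0,0,0],[0,0,0],0],[[0,0,0],[0,0,0],0],[[0,0,0],[0,0,0],0]]}}

```text
clock: 6.92
eef_pos: [0.5417, 0.1582, 0.0617]
tool_rot: [0.913, -0.408, 0.001, -0.0]
ft_force: [2.2, 0.3, -5.2]
grip_width: 0.0127
grasp_force: 58.8
```

{"fn": "apply_moves", "kwargs": {"steps": [[[0,0,0],[0,0,0],0.5],[[0,0,0],[0,0,0],0.5],[[0,0,0],[0,0,0],0.5],[[0,0,0],[0,0,0],0.5],[[0,0,-0.1],[0,0,0],0.5],[[0,0,-0.2],[0,0,0],0.5],[[0,0,-0.2],[0,0,0],0.5],[[0,0,-0.2],[0,0,0],0.5]]}}

```text
clock: 7.58
eef_pos: [0.5402, 0.1579, 0.203]
tool_rot: [0.913, -0.407, -0.001, 0.001]
ft_force: [1.2, 1.3, 0.3]
grip_width: 0.0424
grasp_force: 0.0
```

{"fn": "apply_moves", "kwargs": {"steps": [[[0,0,-0.2],[0,0,0],0.5],[[0,0,-0.1],[0,0,0],0.5],[[0.1,0,0],[0,0,0],0.5],[[0.1,0,0],[0,0,0],0.5],[[0.1,0,0],[0,0,0],0.5],[[0,0,0],[0,0,0],0.5],[[0,0,0],[0,0,0],0.5],[[0,0,0],[0,0,0],0.5]]}}

```text
clock: 8.25
eef_pos: [0.5806, 0.1137, 0.2615]
tool_rot: [0.913, -0.407, -0.001, 0.0]
ft_force: [-0.7, 0.7, 0.5]
grip_width: 0.0424
grasp_force: 0.0
```

```bash
python3 - <<'E'
from h import *
print(bot.get_obs()["eef_pos"])
cal=get_calibration("wrist"); p,d=camera("wrist"); np.savez("w4.npz",p=p,d=d,**cal); cv2.imwrite("pics/w4.png",cv2.resize(p[:,:,::-1],(640,480)))
E
python3 meas.py w4.npz "(.5405,.159)"
```

```text
[0.58057281 0.11368068 0.26152122]
yel 1043 [41.8 61.7] [0.8058 0.1824 0.039 ]
yel 146 [506.9  73.1] [ 0.4529 -0.12    0.039 ]
yel 415 [333.9 170.5] [0.51   0.0662 0.039 ]
yel 687 [476.7 272.7] [0.2907 0.0396 0.039 ]
yel 2206 [489.1 308.1] [0.2384 0.0601 0.039 ]
yel 205 [255.6 286.7] [0.4763 0.2321 0.039 ]
yel 135 [425.6 348.4] [0.2493 0.1529 0.039 ]
lid circ 0.5408844351768494 0.1590469777584076 0.0810481533408165
opening 1128 [0.50819403 0.19643407] heading 130.7945160334328
knob@.068 506 [0.5433 0.1565 0.068 ] (np.float64(130.8816873921443), array([0.00347771, 0.01475478]))
```

View pics/w4.png

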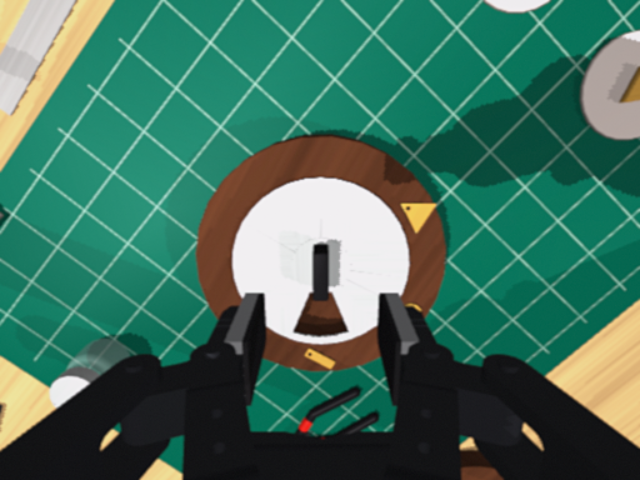

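The opening, at (320,318), now points at the bar tag, at (320,358): measured heading is 130.8° against the tag's 131.4°. Next I go to the bar pendant.

```bash
python3 plan.py 0.4885 -0.282 0.2 156 0.5 24
```

```text
now [0.5805 0.114  0.2616] yaw 311.9 q6 -2.109
[[[0.049, 0.069, 0.013], [0.0, 0.0, 0.036], 0.5], [[0.056, 0.063, 0.013], [0.0, 0.0, 0.036], 0.5], [[0.063, 0.057, 0.013], [0.0, 0.0, 0.036], 0.5], [[0.069, 0.049, 0.013], [0.0, 0.0, 0.036], 0.5], [[0.074, 0.041, 0.013], [0.0, 0.0, 0.036], 0.5], [[0.078, 0.033, 0.013], [0.0, 0.0, 0.037], 0.5], [[0.081, 0.023, 0.013], [0.0, 0.0, 0.036], 0.5], [[0.084, 0.014, 0.013], [0.0, 0.0, 0.036], 0.5]]
[[[0.085, 0.004, 0.013], [0.0, -0.0, 0.036], 0.5], [[0.085, -0.005, 0.013], [0.0, -0.0, 0.036], 0.5], [[0.083, -0.015, 0.013], [0.0, -0.0, 0.036], 0.5], [[0.081, -0.024, 0.013], [0.0, -0.0, 0.036], 0.5], [[0.078, -0.033, 0.013], [0.0, -0.0, 0.036], 0.5], [[0.074, -0.041, 0.013], [0.0, -0.0, 0.036], 0.5], [[0.069, -0.05, 0.013], [0.0, -0.0, 0.036], 0.5], [[0.063, -0.057, 0.013], [0.0, -0.0, 0.037], 0.5]]
[[[0.056, -0.064, 0.013], [0.0, -0.0, 0.036], 0.5], [[0.048, -0.07, 0.012], [0.0, -0.0, 0.036], 0.5], [[0.04, -0.075, 0.013], [0.0, -0.0, 0.036], 0.5], [[0.031, -0.079, 0.012], [0.0, -0.0, 0.036], 0.5], [[0.022, -0.081, 0.013], [0.0, -0.0, 0.036], 0.5], [[0.013, -0.083, 0.012], [0.0, -0.0, 0.036], 0.5], [[0.003, -0.085, 0.013], [-0.0, -0.0, 0.036], 0.5], [[-0.006, -0.084, 0.012], [-0.0, -0.0, 0.036], 0.5]]
```

{"fn": "apply_moves", "kwargs": {"steps": [[[0.049,0.069,0.013],[0,0,0.036],0.5],[[0.056,0.063,0.013],[0,0,0.036],0.5],[[0.063,0.057,0.013],[0,0,0.036],0.5],[[0.069,0.049,0.013],[0,0,0.036],0.5],[[0.074,0.041,0.013],[0,0,0.036],0.5],[[0.078,0.033,0.013],[0,0,0.036],0.5],[[0.081,0.023,0.013],[0,0,0.036],0.5],[[0.084,0.014,0.013],[0,0,0.036],0.5]]}}

```text
clock: 8.97
eef_pos: [0.5499, -0.0181, 0.241]
tool_rot: [-0.642, 0.767, 0.0, 0.0]
ft_force: [0.2, -0.3, -0.1]
grip_width: 0.0425
grasp_force: 0.0
```

{"fn": "apply_moves", "kwargs": {"steps": [[[0.085,0.004,0.013],[0,0,0.036],0.5],[[0.085,-0.005,0.013],[0,0,0.036],0.5],[[0.083,-0.015,0.013],[0,0,0.036],0.5],[[0.081,-0.024,0.013],[0,0,0.036],0.5],[[0.078,-0.033,0.013],[0,0,0.036],0.5],[[0.074,-0.041,0.013],[0,0,0.036],0.5],[[0.069,-0.05,0.013],[0,0,0.036],0.5],[[0.063,-0.057,0.013],[0,0,0.036],0.5]]}}

```text
clock: 9.63
eef_pos: [0.5199, -0.1504, 0.2202]
tool_rot: [-0.242, 0.97, 0.0, 0.0]
ft_force: [0.2, -1.1, -0.4]
grip_width: 0.043
grasp_force: 0.0
```

{"fn": "apply_moves", "kwargs": {"steps": [[[0.056,-0.064,0.013],[0,0,0.036],0.5],[[0.048,-0.07,0.013],[0,0,0.036],0.5],[[0.04,-0.075,0.013],[0,0,0.036],0.5],[[0.031,-0.079,0.013],[0,0,0.036],0.5],[[0.022,-0.081,0.013],[0,0,0.036],0.5],[[0.013,-0.083,0.013],[0,0,0.036],0.5],[[0.003,-0.085,0.013],[0,0,0.036],0.5],[[0,0,0],[0,0,0],0.5]]}}

```text
clock: 10.3
eef_pos: [0.4932, -0.2677, 0.2014]
tool_rot: [0.151, 0.989, -0.0, -0.0]
ft_force: [-0.2, 0.5, -0.3]
grip_width: 0.0426
grasp_force: 0.0
```

```bash
cat > pend.py <<'E'
from h import *
import sys
o=bot.get_obs(); print(o["eef_pos"],o["joint_pos"][5])
cal=get_calibration("wrist"); p,d=camera("wrist"); np.savez(sys.argv[1]+".npz",p=p,d=d,**cal); cv2.imwrite(f"pics/{sys.argv[1]}.png",cv2.resize(p[:,:,::-1],(640,480)))
hsv=cv2.cvtColor(p,cv2.COLOR_RGB2HSV);H,S,V=[hsv[:,:,i].astype(int) for i in range(3)]
yel=(H>14)&(H<32)&(S>100)&(V>90)
for a,c,px in blobs(yel,80):
    P=ray(cal,px,.016); print(a,c.round(1),P.mean(0).round(4),long_axis(P),np.ptp(P,axis=0).round(3))
    (cc,wh,an)=cv2.minAreaRect((P[:,:2]*1000).astype(np.float32)); print("  rect mm",np.round(cc,1),np.round(wh,1),round(an,1))
E
python3 pend.py w5
```

```text
[ 0.49317067 -0.26768583  0.20141626] -0.1932218695138493
627 [371.   69.1] [ 0.4355 -0.1427  0.016 ] (np.float64(70.49392921799013), array([0.00658647, 0.00680521])) [0.03 0.03 0.  ]
  rect mm [ 432.  -143.6] [26.4 31.2] 21.6
308 [241.4 167. ] [ 0.486  -0.2811  0.016 ] (np.float64(155.9524769837886), array([0.00271189, 0.00913327])) [0.031 0.02  0.   ]
  rect mm [ 486.2 -281.2] [ 9.4 31.9] 65.5
390 [  6.3 193.6] [ 0.4417 -0.5134  0.016 ] (np.float64(159.82610059603218), array([0.00443653, 0.01014936])) [0.038 0.022 0.   ]
  rect mm [ 440.6 -509.1] [18.7 42.6] 59.8
224 [ 12.4 217.2] [ 0.466  -0.5204  0.016 ] (np.float64(94.38451103009876), array([0.00315643, 0.00856376])) [0.011 0.031 0.   ]
  rect mm [ 465.7 -522. ] [10.8 31.2] 2.2
430 [398.4 223.1] [ 0.5899 -0.146   0.016 ] (np.float64(-152.62663345080975), array([0.00566871, 0.00686605])) [0.026 0.023 0.   ]
  rect mm [ 590. -146.] [26.4 22.1] 33.4
5309 [ 26.  283.8] [ 0.5405 -0.546   0.016 ] (np.float64(148.0986332798603), array([0.01825615, 0.03683034])) [0.126 0.108 0.   ]
  rect mm [ 552.5 -538. ] [ 81.3 161.8] 59.8
282 [506.5 300.8] [ 0.7177 -0.0486  0.016 ] (np.float64(175.39944412302728), array([0.00343505, 0.01011254])) [0.042 0.014 0.   ]
  rect mm [717.8 -49.8] [11.9 42.2] 85.3
146 [ 87.9 348.9] [ 0.6387 -0.5196  0.016 ] (np.float64(122.77306091174326), array([0.00224274, 0.00939692])) [0.022 0.03  0.   ]
  rect mm [ 638.9 -520.4] [ 7.6 35.4] 28.7
```

View pics/w5.png

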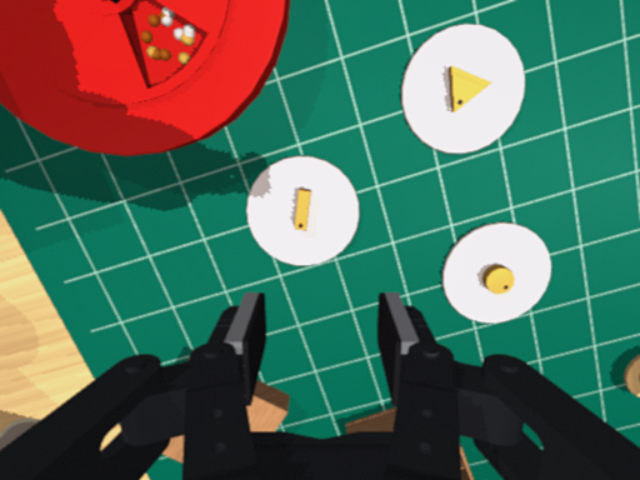

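The wrist view shows the bar pendant on its dish at about (303,209) of 640x480, heading 156°. The triangle is at (467,90) and the disc at (498,280), both well clear. I descend in two steps.

```bash
python3 plan.py 0.4868 -0.2813 0.055 156 0.5 6
```

```text
now [ 0.4935 -0.2664  0.2016] yaw 162.9 q6 -0.196
[[[0.002, -0.014, 0.122], [0.0, -0.0, 0.006], 0.5], [[0.001, -0.013, 0.122], [0.0, -0.0, 0.007], 0.5], [[0.001, -0.014, 0.122], [0.0, -0.0, 0.006], 0.5], [[0.001, -0.013, 0.122], [0.0, -0.0, 0.006], 0.5], [[0.0, -0.014, 0.123], [0.0, -0.0, 0.007], 0.5], [[0.001, -0.013, 0.122], [0.0, -0.0, 0.006], 0.5]]
```

{"fn": "apply_moves", "kwargs": {"steps": [[[0.002,-0.014,0.122],[0,0,0.006],0.5],[[0.001,-0.014,0.122],[0,0,0.006],0.5],[[0.001,-0.014,0.122],[0,0,0.006],0.5],[[0.001,-0.013,0.122],[0,0,0.007],0.5],[[0,-0.013,0.122],[0,0,0.006],0.5],[[0,-0.013,0.122],[0,0,0.007],0.5],[[0,0,0],[0,0,0],0.5],[[0,0,0],[0,0,0],0.5]]}}

```text
clock: 11.02
eef_pos: [0.4869, -0.2794, 0.0547]
tool_rot: [0.206, 0.979, 0.001, -0.002]
ft_force: [1.2, 0.8, 1.1]
grip_width: 0.0425
grasp_force: 0.0
```

```bash
python3 pend.py w6 | head -5;  python3 plan.py 0.4868 -0.2813 0.0245 156 0.5 3
```

```text
[ 0.48687107 -0.27942754  0.05473355] -0.10610268307507364
190 [48.1  5.6] [ 0.3477 -0.3201  0.016 ] (np.float64(58.31834140994311), array([0.00139784, 0.00206917])) [0.007 0.008 0.   ]
  rect mm [ 347.1 -320.1] [7.4 5.7] 40.1
2717 [480.   28.6] [ 0.4352 -0.145   0.016 ] (np.float64(169.23748834624953), array([0.00650028, 0.00711328])) [0.031 0.027 0.   ]
  rect mm [ 436.  -143.2] [24.4 30.6] 81.6
now [ 0.4882 -0.2803  0.0563] yaw 156.2 q6 -0.106
[[[0.001, -0.002, 0.053], [0.0, 0.0, 0.0], 0.5], [[0.002, -0.003, 0.053], [0.0, 0.0, 0.001], 0.5], [[0.001, -0.002, 0.053], [0.0, 0.0, 0.0], 0.5]]
```

View pics/w6.png

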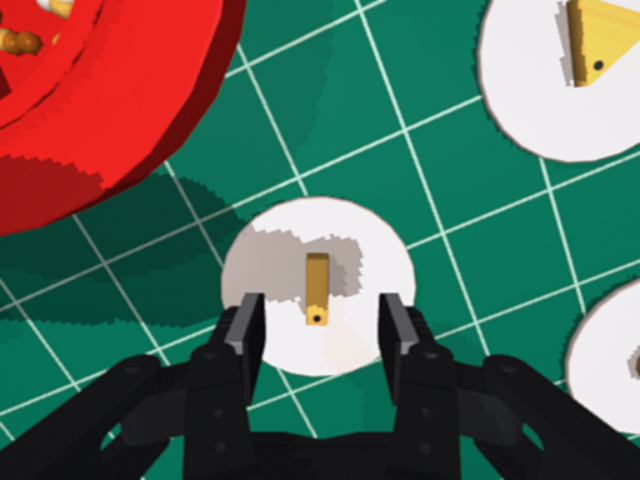

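The pendant, at (317,290), is aligned midway between the pads. Now I lower and grip.

{"fn": "apply_moves", "kwargs": {"steps": [[[0.001,-0.002,0.05],[0,0,0],0.5],[[0.002,-0.003,0.05],[0,0,0],0.5],[[0.001,-0.002,0.05],[0,0,0],0.5],[[0,0,0],[0,0,0],0.5],[[0,0,0],[0,0,0],0.5],[[0,0,0],[0,0,0],0.3],[[0,0,0],[0,0,0],0.3],[[0,0,0],[0,0,0],0.3]]}}

```text
clock: 11.73
eef_pos: [0.4867, -0.2824, 0.026]
tool_rot: [0.208, 0.978, -0.0, 0.0]
ft_force: [-0.7, -0.2, -0.0]
grip_width: 0.0257
grasp_force: 0.0
```

```bash
python3 plan.py 0.4868 -0.2813 0.0245 156 0 1
```

```text
now [ 0.4867 -0.2824  0.026 ] yaw 156.0 q6 -0.108
[[[0.002, 0.005, 0.007], [-0.0, 0.0, 0.0], 0.0]]
```

{"fn": "apply_moves", "kwargs": {"steps": [[[0,0.005,0.007],[0,0,0],0.3],[[0,0,0],[0,0,0],0],[[0,0,0],[0,0,0],0],[[0,0,0],[0,0,0],0],[[0,0,0],[0,0,0],0],[[0,0,0],[0,0,0],0],[[0,0,0],[0,0,0],0],[[0,0,0],[0,0,0],0]]}}

```text
clock: 12.4
eef_pos: [0.4869, -0.2813, 0.0244]
tool_rot: [0.208, 0.978, -0.0, 0.0]
ft_force: [-0.5, 0.9, 3.6]
grip_width: 0.0078
grasp_force: 60.1
```

{"fn": "apply_moves", "kwargs": {"steps": [[[0,0,-0.03],[0,0,0],0],[[0,0,-0.08],[0,0,0],0],[[0,0,-0.1],[0,0,0],0],[[0,0,-0.1],[0,0,0],0],[[0,0,-0.1],[0,0,0],0],[[0,0,-0.1],[0,0,0],0],[[0,0,-0.1],[0,0,0],0],[[0,0,0],[0,0,0],0]]}}

```text
clock: 13.07
eef_pos: [0.4889, -0.2826, 0.1506]
tool_rot: [0.208, 0.978, -0.001, 0.004]
ft_force: [0.6, 0.6, -0.2]
grip_width: 0.008
grasp_force: 59.7
```

```bash
python3 pend.py w7 | head -8;  python3 plan.py 0.5073 0.1973 0.15 131 0 24
```

```text
[ 0.48889993 -0.28259253  0.15063379] -0.10579712039727886
1027 [401.6  44. ] [ 0.4353 -0.1433  0.016 ] (np.float64(72.3989511049604), array([0.00680325, 0.0070326 ])) [0.03  0.031 0.   ]
  rect mm [ 432.  -144.2] [27. 32.] 21.8
90 [130.4  31.7] [ 0.3478 -0.3197  0.016 ] (np.float64(47.88880858689227), array([0.00148053, 0.00246592])) [0.008 0.008 0.   ]
  rect mm [ 347.9 -319.8] [8.6 5.6] 48.6
645 [449.2 223.7] [ 0.5892 -0.1466  0.016 ] (np.float64(-148.51985466569892), array([0.00571666, 0.00723233])) [0.028 0.025 0.   ]
  rect mm [ 589.  -146.4] [28.2 22. ] 24.1
1243 [256.9 255.2] [ 0.5502 -0.3097  0.016 ] (np.float64(156.25275657283743), array([0.00484357, 0.01960515])) [0.067 0.041 0.   ]
now [ 0.4882 -0.2821  0.1485] yaw 156.0 q6 -0.106
[[[0.037, 0.093, -0.001], [-0.0, 0.002, 0.006], 0.0], [[0.039, 0.092, -0.0], [-0.0, -0.0, 0.006], 0.0], [[0.04, 0.091, -0.0], [-0.0, -0.0, 0.005], 0.0], [[0.042, 0.091, -0.0], [-0.0, -0.0, 0.006], 0.0], [[0.044, 0.09, -0.0], [-0.0, -0.0, 0.006], 0.0], [[0.045, 0.089, -0.0], [-0.0, -0.0, 0.006], 0.0], [[0.047, 0.088, -0.0], [-0.0, -0.0, 0.006], 0
[... 167 characters left out ...]
85, -0.0], [-0.0, -0.0, 0.006], 0.0], [[0.055, 0.084, -0.001], [-0.0, -0.0, 0.006], 0.0], [[0.056, 0.083, -0.0], [-0.0, -0.0, 0.005], 0.0], [[0.058, 0.082, -0.001], [-0.0, -0.0, 0.006], 0.0], [[0.059, 0.081, -0.0], [-0.0, -0.0, 0.006], 0.0], [[0.061, 0.079, -0.001], [-0.0, -0.0, 0.006], 0.0]]
[[[0.062, 0.078, -0.0], [-0.0, -0.0, 0.006], 0.0], [[0.063, 0.077, -0.001], [-0.0, -0.0, 0.005], 0.0], [[0.065, 0.076, -0.0], [-0.0, -0.0, 0.006], 0.0], [[0.066, 0.075, -0.001], [-0.0, -0.0, 0.006], 0.0], [[0.068, 0.074, -0.0], [-0.0, -0.0, 0.006], 0.0], [[0.069, 0.072, -0.001], [-0.0, -0.0, 0.006], 0.0], [[0.07, 0.071, -0.0], [-0.0, -0.0, 0.005], 0.0], [[0.071, 0.07, -0.001], [-0.0, -0.0, 0.006], 0.0]]
```

View pics/w7.png

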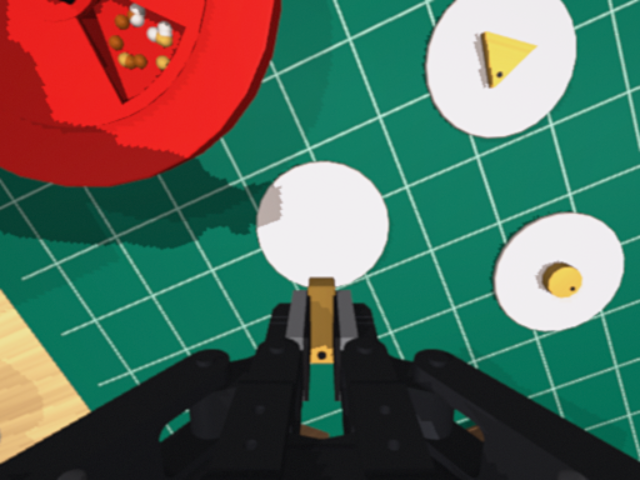

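The pendant is gripped straight and centred at (320,320), and the dish is empty. I carry it over to the opening.

{"fn": "apply_moves", "kwargs": {"steps": [[[0.037,0.093,0],[0,0,0.006],0],[[0.039,0.092,0],[0,0,0.006],0],[[0.04,0.091,0],[0,0,0.006],0],[[0.042,0.091,0],[0,0,0.006],0],[[0.044,0.09,0],[0,0,0.006],0],[[0.045,0.089,0],[0,0,0.006],0],[[0.047,0.088,0],[0,0,0.006],0],[[0.049,0.087,0],[0,0,0.006],0]]}}

```text
clock: 13.78
eef_pos: [0.492, -0.1204, 0.1446]
tool_rot: [0.281, 0.96, -0.0, -0.001]
ft_force: [0.5, 0.2, 0.1]
grip_width: 0.0077
grasp_force: 59.7
```

{"fn": "apply_moves", "kwargs": {"steps": [[[0.05,0.087,0],[0,0,0.006],0],[[0.051,0.086,0],[0,0,0.006],0],[[0.053,0.085,0],[0,0,0.006],0],[[0.055,0.084,0],[0,0,0.006],0],[[0.056,0.083,0],[0,0,0.006],0],[[0.058,0.082,0],[0,0,0.006],0],[[0.059,0.081,0],[0,0,0.006],0],[[0.061,0.079,0],[0,0,0.006],0]]}}

```text
clock: 14.45
eef_pos: [0.4998, 0.0394, 0.1446]
tool_rot: [0.353, 0.936, -0.001, -0.001]
ft_force: [-0.5, -0.3, -0.0]
grip_width: 0.0078
grasp_force: 59.7
```

{"fn": "apply_moves", "kwargs": {"steps": [[[0.062,0.078,0],[0,0,0.006],0],[[0.063,0.077,0],[0,0,0.006],0],[[0.065,0.076,0],[0,0,0.006],0],[[0.066,0.075,0],[0,0,0.006],0],[[0.068,0.074,0],[0,0,0.006],0],[[0.069,0.072,0],[0,0,0.004],0],[[0.035,0.035,0],[0,0,0],0],[[0,0,0],[0,0,0],0]]}}

```text
clock: 15.12
eef_pos: [0.5068, 0.1697, 0.1448]
tool_rot: [0.4, 0.916, -0.001, -0.001]
ft_force: [-0.1, 0.2, -0.7]
grip_width: 0.0081
grasp_force: 59.7
```

```bash
python3 plan.py 0.5073 0.197 0.066 131 0 8
```

```text
now [0.5068 0.1697 0.1448] yaw 132.8 q6 1.146
[[[0.012, 0.012, 0.049], [-0.0, -0.0, 0.001], 0.0], [[0.012, 0.012, 0.049], [-0.0, -0.0, 0.002], 0.0], [[0.012, 0.012, 0.049], [-0.0, -0.0, 0.001], 0.0], [[0.013, 0.012, 0.049], [-0.0, -0.0, 0.001], 0.0], [[0.013, 0.012, 0.05], [-0.001, -0.0, 0.001], 0.0], [[0.012, 0.011, 0.049], [0.0, -0.0, 0.002], 0.0], [[0.013, 0.011, 0.05], [0.0, -0.0, 0.001], 0.0], [[0.013, 0.011, 0.049], [0.0, -0.0, 0.001], 0.0]]
```

{"fn": "apply_moves", "kwargs": {"steps": [[[0.05,0.046,0],[0,0,0.005],0],[[0.05,0.046,0.02],[0,0,0.005],0],[[0,0,0.07],[0,0,0],0],[[0,0,0.07],[0,0,0],0],[[0,0,0.07],[0,0,0],0],[[0,0,0.07],[0,0,0],0],[[0,0,0.04],[0,0,0],0],[[0,0,0],[0,0,0],0]]}}

```text
clock: 15.78
eef_pos: [0.5059, 0.1936, 0.0757]
tool_rot: [0.416, 0.909, -0.002, -0.002]
ft_force: [0.3, 0.4, -0.1]
grip_width: 0.0077
grasp_force: 59.7
```

```bash
python3 plan.py 0.5073 0.197 0.061 131 0 3
python3 - <<'E'
from h import *
cal=get_calibration("wrist"); p,d=camera("wrist"); np.savez("w8.npz",p=p,d=d,**cal); cv2.imwrite("pics/w8.png",cv2.resize(p[:,:,::-1],(640,480)))
E
```

```text
now [0.5059 0.1936 0.0757] yaw 130.8 q6 1.225
[[[0.003, 0.006, 0.024], [-0.002, -0.0, -0.0], 0.0], [[0.002, 0.005, 0.025], [0.0, -0.0, -0.001], 0.0], [[0.003, 0.006, 0.024], [0.0, -0.0, -0.0], 0.0]]
```

View pics/w8.png

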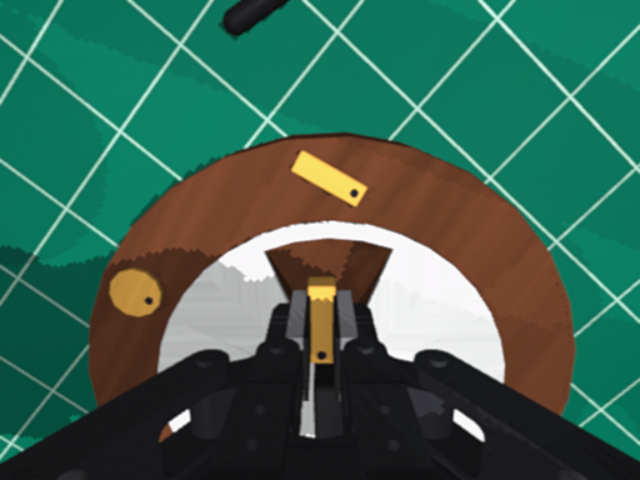

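The opening lies under the pendant: it spans (265–392, 240–300) with the pendant at (321,325), and the tag is at (330,178). I make the small correction, lower to just above the lid, and check before release.

{"fn": "apply_moves", "kwargs": {"steps": [[[0.003,0.006,0.024],[0,0,0],0],[[0.003,0.006,0.024],[0,0,0],0],[[0.002,0.005,0.022],[0,0,0],0],[[0,0,0],[0,0,0],0],[[0,0,0],[0,0,0],0],[[0,0,0],[0,0,0],0],[[0,0,0],[0,0,0],0],[[0,0,0],[0,0,0],0]]}}

```text
clock: 16.5
eef_pos: [0.5094, 0.1989, 0.0644]
tool_rot: [0.416, 0.909, 0.0, 0.0]
ft_force: [0.3, -0.2, 0.3]
grip_width: 0.0082
grasp_force: 59.7
```

```bash
python3 plan.py 0.5073 0.197 0.061 131 0 1
```

```text
now [0.5094 0.1989 0.0644] yaw 130.8 q6 1.23
[[[-0.0, -0.014, 0.017], [0.0, 0.0, -0.001], 0.0]]
```

{"fn": "apply_moves", "kwargs": {"steps": [[[0,-0.014,0.015],[0,0,0],0],[[0,0,0],[0,0,0],0],[[0,0,0],[0,0,0],0],[[0,0,0],[0,0,0],0.3],[[0,0,0],[0,0,0],0.3],[[0,0,0],[0,0,0],0.3],[[0,0,0],[0,0,0],0.3],[[0,0,0],[0,0,0],0.3]]}}

```text
clock: 17.17
eef_pos: [0.5072, 0.197, 0.0612]
tool_rot: [0.416, 0.909, 0.0, 0.0]
ft_force: [0.2, 0.4, -0.0]
grip_width: 0.0254
grasp_force: 0.0
```

{"fn": "apply_moves", "kwargs": {"steps": [[[0,0,-0.05],[0,0,0],0.3],[[0,0,-0.1],[0,0,0],0.3],[[0,0,-0.15],[0,0,0],0.3],[[0,0,-0.15],[0,0,0],0.3],[[0,0,-0.15],[0,0,0],0.3],[[0,0,-0.15],[0,0,0],0.3],[[0,0,-0.1],[0,0,0],0.3],[[0,0,0],[0,0,0],0.3]]}}

```text
clock: 17.83
eef_pos: [0.5096, 0.1979, 0.2376]
tool_rot: [0.416, 0.909, 0.004, 0.004]
ft_force: [0.1, 0.7, 1.1]
grip_width: 0.0254
grasp_force: 0.0
```

```bash
python3 - <<'E'
from h import *
print(bot.get_obs()["eef_pos"])
cal=get_calibration("wrist"); p,d=camera("wrist"); np.savez("w9.npz",p=p,d=d,**cal); cv2.imwrite("pics/w9.png",cv2.resize(p[:,:,::-1],(640,480)))
hsv=cv2.cvtColor(p,cv2.COLOR_RGB2HSV);H,S,V=[hsv[:,:,i].astype(int) for i in range(3)]
for a,c,px in blobs((H>14)&(H<32)&(S>100)&(V>90),40):
    for z in(.018,): P=ray(cal,px,z).mean(0); print(a,c.round(1),P.round(4), "depth",np.median(d[px[:,1],px[:,0]]))
E
python3 meas.py w9.npz "(.5405,.159)"
```

```text
[0.5096323  0.19794721 0.23761149]
2526 [18.7 30.6] [0.2559 0.1471 0.018 ] depth 0.32736614
376 [251.9 116.9] [0.4765 0.2315 0.018 ] depth 0.31773722
341 [252.6 160.5] [0.5069 0.1971 0.018 ] depth 0.3525486
435 [169.3 167. ] [0.4435 0.1331 0.018 ] depth 0.3314731
391 [177.6 253.7] [0.5128 0.0555 0.018 ] depth 0.36050037
1531 [480.5 281.8] [0.815  0.2633 0.018 ] depth 0.41910475
295 [492.5 300.6] [0.8482 0.2565 0.018 ] depth 0.42636606
351 [ 36.8 321.2] [ 0.4358 -0.1337  0.018 ] depth 0.41235363
495 [499.1 339.2] [0.9024 0.2262 0.018 ] depth 0.4461654
104 [401.2 344.2] [0.8111 0.1385 0.018 ] depth 0.4465066
125 [366.4 374.9] [0.8133 0.0742 0.018 ] depth 0.46146616
78 [139.8 380.7] [ 0.5878 -0.1292  0.018 ] depth 0.44293737
yel 450 [ 8.  13.8] [0.2545 0.16   0.039 ]
yel 833 [21.4 45.4] [0.2761 0.1447 0.039 ]
yel 364 [251.8 116.8] [0.4753 0.2329 0.039 ]
yel 301 [252.7 160.1] [0.5037 0.201  0.039 ]
yel 427 [169.2 167. ] [0.4444 0.1405 0.039 ]
yel 379 [177.5 253.7] [0.5094 0.0675 0.039 ]
yel 765 [484.5 276.3] [0.7911 0.2707 0.039 ]
yel 332 [ 37.  321.4] [ 0.4375 -0.1102  0.039 ]
lid circ 0.5402469635009766 0.15966717898845673 0.08094732463359833
opening 2299 [0.5274508  0.16944623] heading 141.32180034274367
knob@.068 562 [0.5366 0.1635 0.068 ] (np.float64(132.766887382973), array([0.00334271, 0.01392531]))
```

View pics/w9.png

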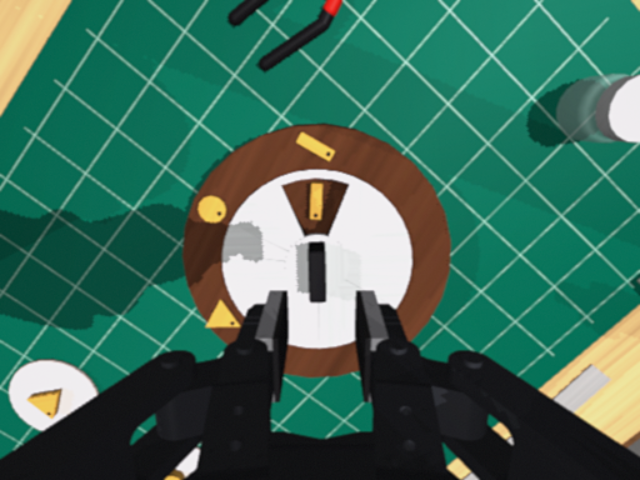

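The pendant is seen through the opening at (316,200), about 2 cm below the lid by ray and depth. The opening still points at the bar tag at (315,146), and the gripper is clear. Handing in.

```bash
python3 -c "
from workcell import bot
print(bot.job_done())"
```

```text
the job is handed in; nothing more can be done
None
```

The job is handed in: the lid's opening is centred on the bar tag's compartment to about 1°, and the bar pendant lies released inside it. The hand-in returned no verdict.

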